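# Prove the emergency stop and re-arm the bench

## Task

Prove the bench's emergency stop: press the red mushroom head of the yellow station in until it latches down, then twist it clockwise (as seen from above, the way its arrows show) by pushing one of its wings with a fingertip until it pops up again, and only then press the green start button on the other station fully in to re-arm the bench. Use fingertip pushes only: do not pinch the wings or the head. Let both controls spring back to rest, and leave the loose things on the bench where they are.

Things in the scene. Friction and masses are not known exactly. Their poses are not given: they have to be found in the camera images.
- stop_station: Emergency stop station, fixed to the bench: box 84 x 84 x 50 mm, grey below, yellow on top, black cable gland on its +x side. Origin: centre of its underside, z up. A yellow guard collar (outer radius 39, inner 35 mm, rim 66 mm above the origin) stands round the red head: a disc of radius 31 mm on the station's vertical axis, its upper face at 68 mm when out, with an upright bar across it.
- stop_top (a point): Middle of the top of the red bar (the two wings) on the head: 60 mm long, 12 wide, 22 tall, centred on the station's axis. 90 mm above the station's origin when out, about 83 mm when latched (then 17 mm above the collar's rim). x axis along the bar, z up; moves and turns with the head. At twist 0 the bar lies along the station's x axis.
- stop_press (a joint): How far the red head is pressed in, m: 0 = out, 0.0095 = end stop. A spring pushes it out (about 4 N at first, 7 N fully in, up to about 11 N around 0.004 where the latch gives way). Pressed to the end stop it latches (it does so beyond about 0.0085) and then stays at about 0.007 by itself; twisting releases it and it springs out to 0.
- stop_twist (a joint): Twist of the red head, rad: 0 = rest, grows clockwise as seen from above, end stop 0.9. It cannot turn the other way from 0. A latched head is released at about 0.6, pops up, and when let go a weak spring (0.01 N m at 0, 0.03 N m at 0.6) turns it back to 0.
- push_faces: The sides of the bar to push for a clockwise twist: the +y side of the wing that points to this body's +x, and the -y side of the wing that points to its -x. Origin on the station's axis, 40 mm below the top of the bar; x along the bar, z up; turns with the head. The faces run from 0 to 30 mm from the axis, 6 mm off the bar's middle plane.
- back_faces: The opposite sides of the same bar (-y side of the +x wing, +y side of the -x wing), same origin and axes as push_faces. Touching both these and push_faces at once means the bar is being pinched, which is not wanted.
- start_station: Start station, screwed to the bench (does not move): box 78 x 78 x 50 mm, black below, grey on top, with one round green push button (32 mm across, in a low metal bezel 48 mm across, 12 mm high) in the middle. Origin: centre of its underside, z up.
- start_button_top (a point): Centre of the top of the green button, 72 mm above the start station's origin when out (10 mm above the bezel); moves with the button.
- start_button (a joint): How far the green button is pressed in, m: 0 = out, 0.006 = fully in. Spring: about 1.5 N at first, 5 N when fully in; it comes out again when let go.
- green_tin: Bystander: small round white tin with a green lid, 38 mm across, 50 mm tall, loose. Origin: centre of its underside.
- purple_cell: Bystander: purple round battery cell standing on end, 18 mm across, 67 mm tall, loose. Origin: centre of its underside.
- red_stick: Bystander: red memory stick lying flat, 18 x 51 x 8 mm, loose. Origin: centre of its underside.
- cream_corner: Bystander: cream printed corner piece, 28 x 28 x 27 mm, loose. Origin: centre of its underside.
Mind the look-alikes: they are no part of the job. Leave any purple look-alike of the start_station alone.

How it is judged:
On the way, in this order (a step that is already met when the one before it is completed fails the run):
1. the red head is pressed in and latched (at least 6 mm in for 0.2 s) (value of joint stop_press above 0.006 m), for 0.2 s.
2. the latched red head (still at least 5 mm in) is twisted clockwise (0.4 rad or more) (value of joint stop_twist above 0.4 rad and value of joint stop_press above 0.005 m).
3. the red head has come free and is up again (within 2 mm of out) (value of joint stop_press below 0.002 m), for 0.1 s.
4. the green button is pressed in (at least 4.5 mm) while the red head is up (value of joint start_button above 0.0045 m and value of joint stop_press below 0.002 m), for 0.1 s.
At the end, for the whole second after the job is handed in: The red head is out (within 1.5 mm) and turned back to rest (within 0.1 rad), the green button is out (within 1.5 mm), and the four loose bystanders are at rest (value of joint each of stop_press, start_button below 0.0015 m and value of joint stop_twist below 0.1 rad and linear speed of each of green_tin, purple_cell, red_stick, cream_corner below 0.02 m/s); the robot touches nothing.
It fails at once if the bar of the red head is pinched: its push side and its back side are both squeezed with more than 2 N (contact force between the fingers and push_faces above 2 N and contact force between the fingers and back_faces above 2 N).
It fails at once if the green button is pressed (over 3 mm) while the red head is not up (value of joint each of start_button, stop_press above 0.003 m).
It fails at once if a loose bystander is moved by more than 25 mm (distance of any of green_tin, purple_cell, red_stick, cream_corner from where it was at the start of the episode above 0.025 m).
It also fails if it takes over 54 s, if anything falls off the work surface, if the arm or the gripper's body presses on something with over 40 N, if the wrist force passes 120 N, or if a joint passes its speed limit or range.

## Robot

A 7-joint arm with a two-finger parallel gripper is mounted at the origin on a cart in front of the work surface, level with it; the furniture and walls round the work are solid. World frame = base frame: x ahead of the robot, y to its left, z up, the work surface at z = 0. Lengths are in m, angles in rad, forces in N, time in s.
With the tool pointing down it reaches from about 0.4 to 0.9 m from the base axis. Payload 5.6 kg.
Tool frame: the origin (TCP) lies midway between the tips of the shut fingers; the grasp point (between the pads) lies 19 mm behind it; y points along the fingers, z is the direction in which the jaws open and shut, and the axes are right-handed (so a half turn about y gives the same grasp; the last joint's range is limited). The gripper opens to 92 mm and grips with 3 to 60 N. Pads are 20 mm wide; open, the fingers measure 128 mm over their backs; the gripper's body (75 mm by 189 mm) begins 69 mm behind the grasp point.
Start: joints at [-1.276, 0.468, -0.012, 1.603, 0.006, 1.071, -0.056], TCP at [0.215, 0.613, 0.215] pointing down, gripper open.
Joint ranges: [-2.53, 2.53], [-0.31, 2.02], [-1.57, 1.55], [0.28, 2.44], [-1.29, 4.43], [0.15, 1.84], [-2.92, 2.92]. Speed limits (rad/s): [2.57, 2.57, 3.14, 3.14, 3.14, 3.14, 3.14].

## Interface

Orientations are given as a 3x3 rotation matrix whose columns are the frame's x, y, z axes.
In Python, from station import env, effector, solver, viewer, workorder, search_frame, tip_of gives the robot as it stands. Calls block until the motion is done:
- env.reach(position, orientation): joint-space move of the TCP to a pose.
- env.movel(position, frame=None, rate=0.15): straight line of the TCP; frame=None keeps the orientation; rate is the mean speed in m/s.
- env.goto_joints(angles): joint-space move.
- effector.release() and effector.grasp(squeeze=None): open the fingers fully, or close them until they stop; squeeze is the grip in N (None keeps the last).
- env.pause(seconds).
- solver.inverse_kinematics(position, orientation): joint angles nearest the present ones, or None.
- env.sense(): the state.
- viewer.read_camera(name): name is "scene" or "side" or "wrist"; returns (picture, depth): 400x640x3 uint8, red, green, blue; 400x640 float32, m along the optical axis (not along the pixel's ray), 0 where there is no reading.
- viewer.camera_info(name): a dict with "intrinsics" (3x3 intrinsics, pixels), "dist_coeffs" ([k1, k2, p1, p2, k3] as OpenCV has them; the pictures are not rectified), "eye" and "rotation" of the camera in the world; the wrist camera has in their place "T_tool_cam" (4x4, takes a point from camera to tool coordinates, whose origin is the TCP and whose axes are the tool frame's). Camera axes: x right, y up, looking along -z (the intrinsics and any distortion apply to the point x, -y, -z); pixel columns grow to the right and rows downward; lengths in m; the calibration is good to about 2 mm. A picture is of the moment at which its call begins: read the wrist's pose just before it. camera_info takes no time and is no camera call.
A pose or a line that the arm cannot do raises env.PlanningError and nothing moves.
- workorder.finish_job(): hands the job in, once; it reports no verdict.
Trained networks look in the newest picture that a camera, given by its name, has taken for a name from the list of things; names that differ only in an ending like _2 or _b are one class to them, and where a whole thing is asked for, a point or a joint stands for the part that bears it (a point fixed in the world has none). Each returns a list of dicts, best first, with "score" (0 to 1); they miss things now and then, are a little off and sometimes report something else, mostly with a low value. They report only what shows in the picture. A call takes as long as a camera call. They do not tell look-alikes from the thing itself.
- search_frame(camera, name): "at" ([x, y, z] in m, in world coordinates, good to about 4 mm: the middle of the surface that is visible of it).
- tip_of(camera, name): "at" ([x, y, z] in m, in world coordinates, good to about 4 mm: a listed point, or the origin of a listed thing).
The state is a dict: "t": time; "joint_positions": joint angles; "joint_velocities": joint speeds; "tau": joint torques, N m; "ee_pos": TCP position; "tcp_rot": TCP orientation; "wrist_force": force on the tool from outside, world axes, zero at the start; "moment": the same for the moment, N m; "gripper_width": finger opening in m.
Only numpy, scipy, OpenCV 4.12 (cv2) and the standard library are available. Lean on these libraries where they do the work, as an engineer would, in place of code of your own. Each camera call takes 0.05 s, during which the arm holds its last target. There are 200 camera calls.

## Working session

There is one attempt and no reset: what is moved stays moved. The work goes in short steps, each a Python script; the robot and the scene stay as the last script left them, time stands still between calls to the robot, and variables do not carry over. Pictures are saved under pics/ and viewed, about 8 in all and at most 12, crops included, and the job is handed in when it is done.

```bash
mkdir -p pics; ls
python3 - <<'E'
from station import env, effector, solver, viewer, workorder, search_frame, tip_of
import cv2,numpy as np
for c in("scene","side"):
    p,d=viewer.read_camera(c); cv2.imwrite(f"pics/{c}0.png",p[:,:,::-1])
    i=viewer.camera_info(c); print(c,{k:np.round(v,3).tolist() for k,v in i.items() if k!='x'})
    for n in("stop_station","stop_top","start_station","start_button_top","green_tin","purple_cell","red_stick","cream_corner"):
        print(n,[(np.round(r["at"],3).tolist(),round(r["score"],2)) for r in tip_of(c,n)])
s=env.sense(); print(s["t"],s["ee_pos"],np.round(s["tcp_rot"],3),s["gripper_width"])
print(viewer.camera_info("wrist"))
E
```

```text
pics
scene {'intrinsics': [[520.453, 0.0, 316.988], [0.0, 520.453, 200.81], [0.0, 0.0, 1.0]], 'dist_coeffs': [0.015, 0.0, 0.0, 0.0, 0.0], 'eye': [-0.134, -0.744, 1.22], 'rotation': [[0.771, 0.463, -0.437], [-0.637, 0.554, -0.536], [-0.007, 0.692, 0.722]]}
stop_station [([0.53, -0.292, 0.001], 0.77)]
stop_top [([0.527, -0.294, 0.086], 0.93)]
start_station [([0.486, 0.356, 0.002], 0.93), ([0.407, 0.533, -0.002], 0.56)]
start_button_top [([0.484, 0.36, 0.071], 0.5), ([0.412, 0.533, 0.073], 0.49)]
green_tin [([0.481, 0.36, 0.069], 0.58), ([0.682, 0.315, 0.001], 0.48)]
purple_cell [([0.483, 0.36, 0.07], 0.52), ([0.412, -0.074, -0.0], 0.45)]
red_stick [([0.387, 0.106, -0.003], 0.58)]
cream_corner [([0.399, 0.04, 0.002], 0.5)]
side {'intrinsics': [[381.817, 0.0, 319.817], [0.0, 381.817, 201.2], [0.0, 0.0, 1.0]], 'dist_coeffs': [-0.0, 0.0, 0.0, 0.0, 0.0], 'eye': [0.218, -0.796, 0.903], 'rotation': [[0.946, 0.202, -0.253], [-0.324, 0.612, -0.722], [0.009, 0.765, 0.644]]}
stop_station [([0.524, -0.291, -0.0], 0.97), ([0.404, -0.076, -0.002], 0.26)]
stop_top [([0.527, -0.288, 0.092], 0.8)]
star
[... 340 characters left out ...]
3  0.     0.331]
 [-0.331  0.     0.943]
 [ 0.    -1.     0.   ]] 0.09223632475622486
{'intrinsics': array([[311.0740652 ,   0.        , 321.13710644],
       [  0.        , 311.0740652 , 204.88333225],
       [  0.        ,   0.        ,   1.        ]]), 'dist_coeffs': array([-0.03210658,  0.        ,  0.        ,  0.        ,  0.        ]), 'T_tool_cam': array([[ 1.20306093e-03, -9.56366524e-01, -2.92167117e-01,
        -8.28123238e-02],
       [-9.73817931e-04,  2.92166069e-01, -9.56367105e-01,
        -1.69987733e-01],
       [ 9.99998802e-01,  1.43508547e-03, -5.79833288e-04,
        -2.52552393e-04],
       [ 0.00000000e+00,  0.00000000e+00,  0.00000000e+00,
         1.00000000e+00]])}
```

View pics/scene0.png

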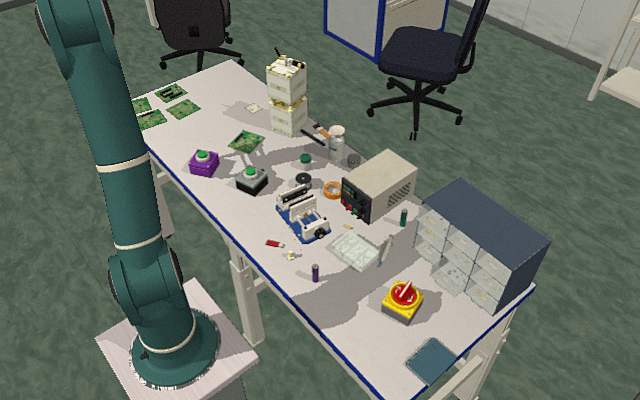

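View pics/side0.png

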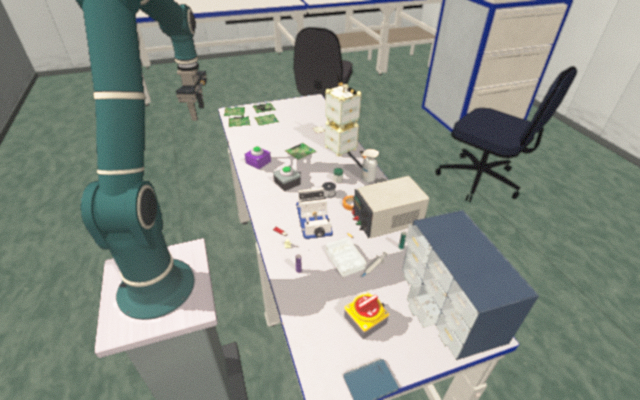

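The first picture shows the stop station at scene pixel (403,300) and the grey/green start station at (252,178). The purple look-alike is at (203,162). A drawer cabinet stands close beyond the stop station, so I'll check clearances with a depth height map, then look with the wrist camera.

```bash
cat > h.py <<'E'
from station import env, effector, solver, viewer, workorder, search_frame, tip_of
import cv2,numpy as np
def cloud(c,T=None):
    """picture, Nx3 world points (image-shaped)"""
    if c=="wrist":
        s=env.sense(); M=np.eye(4); M[:3,:3]=s["tcp_rot"]; M[:3,3]=s["ee_pos"]
    p,d=viewer.read_camera(c); i=viewer.camera_info(c)
    if c=="wrist":
        M=M@i["T_tool_cam"]; R,e=M[:3,:3],M[:3,3]
    else: R,e=np.array(i["rotation"]),np.array(i["eye"])
    v,u=np.mgrid[:400,:640].astype(np.float32)
    n=cv2.undistortPoints(np.stack([u.ravel(),v.ravel()],1)[:,None],np.array(i["intrinsics"]),np.array(i["dist_coeffs"]))[:,0].reshape(400,640,2)
    P=np.dstack([n[...,0]*d,-n[...,1]*d,-d])@R.T+e; P[d==0]=np.nan
    return p,P
def down(a):
    """tool y down, tool z (jaw) at world angle a"""
    z=np.array([np.cos(a),np.sin(a),0]); y=np.array([0,0,-1.]); return np.stack([np.cross(y,z),y,z],1)
E
python3 - <<'E'
from h import *
H=np.full((14,20),-1.)
for c in("scene","side"):
    p,P=cloud(c); Q=P.reshape(-1,3); Q=Q[np.isfinite(Q[:,0])]
    ix=((Q[:,0]-.3)/.05).astype(int); iy=((Q[:,1]+.45)/.06).astype(int)
    m=(Q[:,0]>.3)&(Q[:,1]>-.45)&(ix<14)&(iy<20)&(Q[:,2]<.6)
    np.maximum.at(H,(ix[m],iy[m]),Q[m,2])
print("cols y from -.45 step .06 ; rows x from .3 step .05")
print((H*100).round().astype(int))
for a in(-.5,0,.5,1,1.57,-1): print(a,solver.inverse_kinematics(np.array([.527,-.291,.3]),down(a)))
E
```

```text
cols y from -.45 step .06 ; rows x from .3 step .05
[[   1    0    1    1    1    1    1    1    1    1    1    1    1    1
     1    1    1    0    1    1]
 [   1    1    1    1    1    1    7    3    3    1    1    1    1    1
     1    7    7    0    1    1]
 [   2    1    1    1    1    1    7    2    3    1    1    1    5    6
     1    8    8    5    1    1]
 [   2    5    9    7    1    1    1    6    7    9    9    7    5    8
     5    1    5    1    1    1]
 [   1    7    9    7    1    4    4    6    7    9    9    0    6    6
     5    1    1    1    1    1]
 [   1    1    9    7    2    4    4    3    5    9    9    4    3    1
     1    1    1    2    1    1]
 [   0    3    3    1    2    2    1   13   13   13    2    4    4    1
     1    1    2    1    1    1]
 [  21   21   21   21   21    2   12   13   13   13    2    1    6    5
     1    1    1    1    1    1]
 [  21   21   21   21   21    7    9   13   13   13    0    1    1    1
     0   27   27   26    1    1]
 [  21   21   21   21   21    4    7   13   13   13    3   12   12    2
    29   30   32   31    0    1
[... 265 characters left out ...]
100 -100 -100 -100
  -100 -100 -100 -100 -100 -100]
 [ -77  -77  -77  -77 -100 -100 -100 -100 -100 -100 -100 -100 -100 -100
  -100 -100 -100 -100 -100 -100]]
-0.5 [-0.30876939  0.44859159  1.04418998  1.67519909 -0.40548044  1.25487491
  0.32161815]
0 [-0.31500685  0.45315604  1.05543202  1.67549842 -0.41204155  1.25712375
  0.82764394]
0.5 [-0.23135467  0.4035047   0.91453513  1.67131394 -0.33590578  1.23379831
  1.2572546 ]
1 [-0.25196586  0.41376405  0.94758461  1.67237823 -0.35264233  1.23840945
  1.7728096 ]
1.57 [-0.3978837   0.53790385  1.22612678  1.6792655  -0.52370589  1.30252703
  2.49885172]
-1 [-0.2994045   0.44205401  1.02758377  1.67474571 -0.395953    1.25169018
 -0.18714629]
```

Run:
```python
from h import *
effector.grasp(5)
s=env.sense(); print(s["gripper_width"],s["t"])
env.movel(np.array([.18,.51,.34]),rate=.3)
q=np.array(env.sense()["joint_positions"]); q[0]=.5; q[6]=0; env.goto_joints(q)
s=env.sense(); print(s["ee_pos"],s["t"],np.round(s["tcp_rot"],3))
env.reach(np.array([.527,-.291,.24]),down(-.5))
s=env.sense(); print(s["ee_pos"],s["t"],s["joint_positions"])
p,P=cloud("wrist"); cv2.imwrite("pics/w1.png",p[:,:,::-1]); np.save("w1P.npy",P); np.save("w1p.npy",p)
for n in ("stop_top","stop_station"): print(n,[(r["at"],r["score"]) for r in tip_of("wrist",n)])
hsv=cv2.cvtColor(p,cv2.COLOR_RGB2HSV)
red=((hsv[...,0]<8)|(hsv[...,0]>172))&(hsv[...,1]>130)&(hsv[...,2]>60)
near=np.hypot(P[...,0]-.527,P[...,1]+.291)<.06
for lo,hi in((.082,.1),(.062,.076)):
    m=red&near&(P[...,2]>lo)&(P[...,2]<hi); X=P[m]
    r=cv2.minAreaRect((X[:,:2]*1000).astype(np.float32)); print(lo,m.sum(),X.mean(0),np.median(X[:,2]),r)
yel=near&(P[...,2]>.045)&(P[...,2]<.055)&(hsv[...,0]>15)&(hsv[...,0]<38)
nb=np.max(np.abs(P[...,:2]-np.array([.527,-.291])),-1)<.08
yel=nb&(P[...,2]>.045)&(P[...,2]<.055); X=P[yel]
print("boxtop",yel.sum(),np.median(X[:,2]),cv2.minAreaRect((X[:,:2]*1000).astype(np.float32)))
```

```text
0.0004631733877173504 2.3417
[ 0.46383565 -0.27834456  0.33924715] 5.9917 [[-0.457 -0.     0.889]
 [-0.889  0.    -0.457]
 [-0.    -1.    -0.   ]]
[ 0.52699732 -0.2907698   0.24027618] 6.5333 [ 0.47024358  0.36337192 -0.0279064   1.69772718  0.01139782  1.08139828
 -0.06037923]
stop_top [([0.5234, -0.2883, 0.094], 0.78)]
stop_station [([0.5265, -0.292, -0.0058], 0.79)]
0.082 319 [ 0.52979558 -0.28862216  0.08806586] 0.08855884532143982 ((528.1595458984375, -291.0650634765625), (57.8788948059082, 12.395601272583008), 15.52787971496582)
0.062 1144 [ 0.52695517 -0.28933997  0.06781697] 0.06763439213073821 ((527.035888671875, -291.5107116699219), (56.519962310791016, 58.345458984375), 10.637029647827148)
boxtop 1665 0.04961671340968493 ((527.3190307617188, -291.75421142578125), (84.10449981689453, 83.88329315185547), 15.715493202209473)
```

View pics/w1.png

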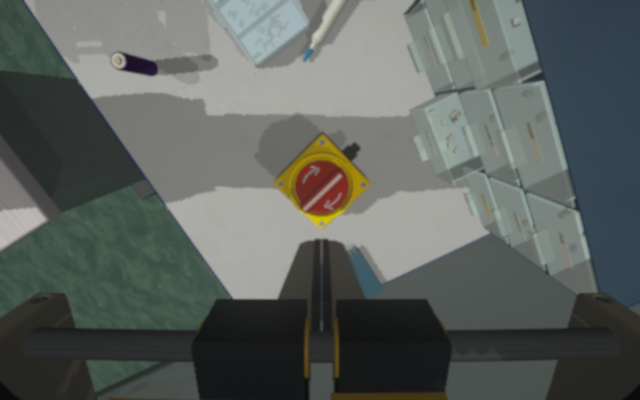

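The wrist picture shows the red head at pixel (322,187), with its bar running lower-left to upper-right and the gland at (350,152). The measurements agree with the given sizes: box top 84x84 mm, centre (0.527,-0.2915), yaw 15.6°, bar top at about 89 mm. Next is the press.

```bash
cat >> h.py <<'E'
C=np.array([.5273,-.2915]); YAW=np.radians(15.6)
def press(x,y,z0,zmin,fmax,step=.002):
    """go down from z0 until force fmax or zmin"""
    z=z0
    while z>zmin:
        z=max(z-step,zmin); env.movel(np.array([x,y,z]),rate=.03); s=env.sense()
        print(round(z,4),round(s["ee_pos"][2],4),np.round(s["wrist_force"],1))
        if abs(s["wrist_force"][2])>fmax: break
E
python3 - <<'E'
from h import *
env.reach(np.array([*C,.13]),down(YAW))
env.movel(np.array([*C,.095]),rate=.1)
press(*C,.095,.077,18)
env.pause(.2)
env.movel(np.array([*C,.13]),rate=.15); env.pause(.1)
env.movel(np.array([C[0],C[1],.2]),rate=.2)
s=env.sense(); print(s["t"],s["wrist_force"],s["ee_pos"])
p,P=cloud("wrist"); cv2.imwrite("pics/w2.png",p[100:300,200:520,::-1])
hsv=cv2.cvtColor(p,cv2.COLOR_RGB2HSV)
red=((hsv[...,0]<8)|(hsv[...,0]>172))&(hsv[...,1]>130)&(hsv[...,2]>60)
X=P[red&(np.hypot(P[...,0]-C[0],P[...,1]-C[1])<.045)&(P[...,2]>.05)]; print(np.histogram(X[:,2],bins=np.arange(.052,.1,.003)))
T=X[X[:,2]>.077]; print(cv2.minAreaRect((T[:,:2]*1000).astype(np.float32)))
E
```

```text
0.093 0.0935 [-0.5 -0.2 -0.8]
0.091 0.091 [-0.1  0.   0.5]
0.089 0.0895 [-1.  -0.2  5. ]
0.087 0.0876 [-1.3 -0.1  5.9]
0.085 0.0855 [-1.   0.3  4.5]
0.083 0.0835 [-1.   1.   5.8]
0.081 0.0816 [-1.7 -0.1  6.1]
0.079 0.0808 [-2.9  1.1 13.5]
0.077 0.0806 [-7.7  3.5 25.6]
11.4417 [ 0.07045369 -0.24727338  0.09728552] [ 0.52686925 -0.29132203  0.19919314]
(array([  0,   1, 952, 311,  43,  32,  36,  53,  47, 203, 152,   0,   0,
         0,   0,   0]), array([0.052, 0.055, 0.058, 0.061, 0.064, 0.067, 0.07 , 0.073, 0.076,
       0.079, 0.082, 0.085, 0.088, 0.091, 0.094, 0.097, 0.1  ]))
((526.0640258789062, -291.0823059082031), (56.89373016357422, 11.975717544555664), 15.970369338989258)
```

The head is latched: its face is at about 61 mm and the bar top at about 82 mm, with the force peaking at the end stop. Next is the twist.

```bash
cat >> h.py <<'E'
def wing(th,off,z=.073,r=-.020):
    a=YAW-th; R=np.array([[np.cos(a),-np.sin(a)],[np.sin(a),np.cos(a)]])
    return np.array([*(C+R@np.array([r,-off])),z]),down(a)
E
python3 - <<'E'
from h import *
def show(l):
    s=env.sense(); print(l,round(s["t"],2),np.round(s["ee_pos"],4),np.round(s["wrist_force"],1),np.round(s["moment"],2))
env.movel(wing(0,.028,.11)[0],rate=.2); env.movel(wing(0,.028)[0],rate=.1); show("down")
env.movel(wing(0,.0165)[0],rate=.04); show("touch")
for th in np.arange(.08,.81,.08):
    env.movel(*wing(th,.016),rate=.03); show(round(th,2))
p,P=cloud("wrist"); cv2.imwrite("pics/w3.png",p[100:300,200:520,::-1])
hsv=cv2.cvtColor(p,cv2.COLOR_RGB2HSV)
red=((hsv[...,0]<8)|(hsv[...,0]>172))&(hsv[...,1]>130)&(hsv[...,2]>60)
X=P[red&(np.hypot(P[...,0]-C[0],P[...,1]-C[1])<.045)&(P[...,2]>.05)]; print(np.histogram(X[:,2],bins=np.arange(.052,.1,.003)))
E
```

```text
down 12.64 [ 0.516  -0.3237  0.0733] [ 0.3 -1.7 -0.4] [-0.07  0.07  0.01]
touch 13.07 [ 0.5127 -0.3125  0.0734] [ 0.1  0.5 -0.9] [-0.08  0.04 -0.01]
0.08 13.32 [ 0.5109 -0.3112  0.0732] [ 0.3 -0.8  0.9] [-0.15 -0.   -0.  ]
0.16 13.57 [ 0.5095 -0.3101  0.0732] [ 0.2 -0.7  0.3] [-0.4  -0.02 -0.01]
0.24 13.82 [ 0.508  -0.3085  0.0732] [ 0.3 -1.7  1.1] [-0.51 -0.03  0.04]
0.32 14.07 [ 0.5066 -0.3066  0.0731] [-0.8 -1.7  1.3] [-0.47  0.05  0.01]
0.4 14.32 [ 0.5054 -0.3049  0.0731] [-0.3 -2.1  2. ] [-0.52  0.15 -0.02]
0.48 14.57 [ 0.5043 -0.303   0.073 ] [-0.6 -3.   1.3] [-0.44  0.26  0.01]
0.56 14.82 [ 0.5035 -0.3009  0.0729] [ 0.2 -0.9  1.5] [-0.53  0.23 -0.01]
0.64 15.07 [ 0.5028 -0.299   0.0729] [ 0.6 -0.7  0.9] [-0.5   0.25 -0.  ]
0.72 15.32 [ 0.5022 -0.2972  0.0729] [ 0.3 -2.  -0. ] [-0.46  0.24 -0.03]
0.8 15.57 [ 0.5019 -0.2953  0.0729] [-0.1 -2.  -1.1] [-0.54  0.32 -0.  ]
(array([   0,    0,    0,    0,  554, 2678,  162,  164,  184,  196,  203,
        337, 1058,    4,    3,    0]), array([0.052, 0.055, 0.058, 0.061, 0.064, 0.067, 0.07 , 0.073, 0.076,
       0.079, 0.082, 0.085, 0.088, 0.091, 0.094, 0.097, 0.1  ]))
```

View pics/w3.png

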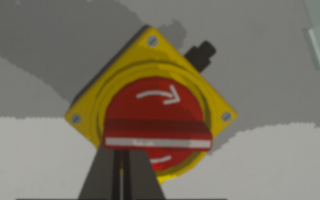

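The crop shows the bar twisted, lying across at crop (158,142), and the head back up with its face at 68 mm and top at 90 mm. I'll back off, confirm it returns, then go to the start station.

Run:
```python
from h import *
env.movel(*wing(.8,.035),rate=.06)
b=wing(.8,.035,.2); env.movel(*b,rate=.2)
env.movel(np.array([*C,.24]),rate=.2); env.pause(.2)
p,P=cloud("wrist")
hsv=cv2.cvtColor(p,cv2.COLOR_RGB2HSV)
red=((hsv[...,0]<8)|(hsv[...,0]>172))&(hsv[...,1]>130)&(hsv[...,2]>60)
X=P[red&(np.hypot(P[...,0]-C[0],P[...,1]-C[1])<.045)&(P[...,2]>.05)]; print(np.histogram(X[:,2],bins=np.arange(.052,.1,.003)))
T=X[X[:,2]>.082]; print(cv2.minAreaRect((T[:,:2]*1000).astype(np.float32)))
env.movel(np.array([.45,-.24,.34]),rate=.3)
q=np.array(env.sense()["joint_positions"]); q[0]=-.64; env.goto_joints(q)
print(env.sense()["ee_pos"],env.sense()["t"])
env.reach(np.array([.486,.357,.24]),down(.63)); env.pause(.2)
s=env.sense(); print(s["t"],s["ee_pos"])
p,P=cloud("wrist"); cv2.imwrite("pics/w4.png",p[:,:,::-1])
print([(r["at"],r["score"]) for r in tip_of("wrist","start_button_top")])
hsv=cv2.cvtColor(p,cv2.COLOR_RGB2HSV)
g=(hsv[...,0]>45)&(hsv[...,0]<85)&(hsv[...,1]>110)&(np.hypot(P[...,0]-.486,P[...,1]-.357)<.04)&(P[...,2]>.066)
X=P[g]; print(g.sum(),X.mean(0),np.median(X[:,2]),cv2.minAreaRect((X[:,:2]*1000).astype(np.float32)))
nb=(np.abs(P[...,2]-.05)<.005)&(np.hypot(P[...,0]-.486,P[...,1]-.357)<.075); X=P[nb]
print(cv2.minAreaRect((X[:,:2]*1000).astype(np.float32)))
```

```text
(array([  0,   0,   0,   0, 256, 864,  15,  25,  17,  24,  20,  97, 198,
         1,   0,   0]), array([0.052, 0.055, 0.058, 0.061, 0.064, 0.067, 0.07 , 0.073, 0.076,
       0.079, 0.082, 0.085, 0.088, 0.091, 0.094, 0.097, 0.1  ]))
((528.0646362304688, -291.0458068847656), (57.77155303955078, 12.244524002075195), 15.690448760986328)
[0.44113027 0.25630047 0.33931992] 19.975
20.8167 [0.48688979 0.35614086 0.24214577]
[([0.4831, 0.3557, 0.0737], 0.66)]
523 [0.48591233 0.35852981 0.07162622] 0.0716554401656031 ((486.20989990234375, 358.673583984375), (28.177082061767578, 29.13636016845703), 36.66710662841797)
((486.5794982910156, 358.3046569824219), (77.97750854492188, 78.33438873291016), 17.50307846069336)
```

View pics/w4.png

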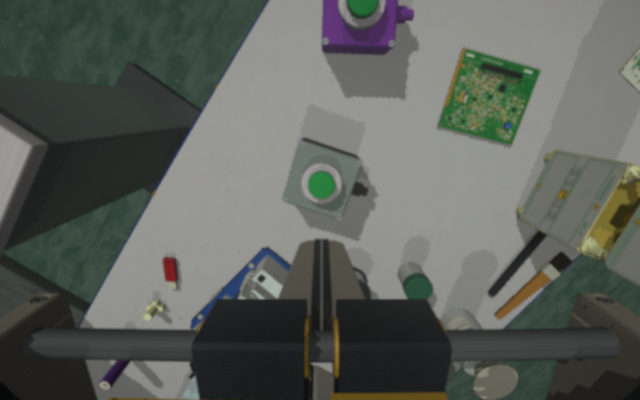

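The red head is out and back at rest (bar at 15.7°). The grey start station's green button is at pixel (321,185), with the purple one at (363,5) to avoid. The button is at (0.4863,0.3585), top at 71.7 mm. Next I press it.

Run:
```python
from h import *
B=[.4863,.3585]
env.movel(np.array([*B,.09]),rate=.15); env.movel(np.array([*B,.075]),rate=.06)
press(*B,.075,.0625,12)
env.pause(.3)
env.movel(np.array([*B,.1]),rate=.1); env.movel(np.array([*B,.24]),rate=.2); env.pause(.4)
s=env.sense(); print(s["t"],s["wrist_force"])
p,P=cloud("wrist")
hsv=cv2.cvtColor(p,cv2.COLOR_RGB2HSV)
g=(hsv[...,0]>45)&(hsv[...,0]<85)&(hsv[...,1]>110)&(np.hypot(P[...,0]-.486,P[...,1]-.357)<.03)&(P[...,2]>.06)
print("button z",np.median(P[g][:,2]))
p,P=cloud("scene"); cv2.imwrite("pics/end.png",p[:,:,::-1])
for n in("stop_top","green_tin","purple_cell","red_stick","cream_corner"):
    print(n,[(np.round(r["at"],3).tolist(),round(r["score"],2)) for r in tip_of("scene",n)])
```

```text
0.073 0.073 [-0.5  0.3 -0.1]
0.071 0.0713 [-0.6  0.8  1.6]
0.069 0.0692 [0.5 0.3 2.7]
0.067 0.0672 [0.  0.9 5.4]
0.065 0.0664 [-1.4 -1.4 12.6]
25.7667 [-0.06556248  0.65819366 -0.11342396]
button z 0.07161527032090886
stop_top [([0.527, -0.291, 0.088], 0.9)]
green_tin [([0.68, 0.313, -0.0], 0.51)]
purple_cell [([0.411, -0.073, -0.001], 0.63)]
red_stick [([0.389, 0.11, -0.004], 0.62)]
cream_corner [([0.402, 0.042, 0.003], 0.46)]
```

The button bottomed out at its end stop (12.6 N) and came back out. The bystanders haven't moved and the robot is clear, so I'm handing in.

```bash
python3 -c "
from h import *
print(workorder.finish_job())"
```

```text
the job is handed in; nothing more can be done
None
```

The emergency stop was proven and the bench re-armed, in the required order. I handed the job in at about 26 s of the 54 s allowed; no verdict is reported.

- **Stop pressed:** I pushed the head down with the shut fingertips to its end stop (25.6 N). After I let go, depth readings showed it latched, with the bar top at about 82 mm and the face at about 61 mm.
- **Twist and release:** I pushed the near side of the −x wing only, about 0.8 rad clockwise, with at most about 3.5 N on the wrist. The head popped up (face 68 mm, top 90 mm). Once let go, the bar returned to 15.7°, against 15.5° before.
- **Start pressed:** I pushed the green button on the grey station to its end stop: the fingertip stopped about 5.3 mm below the button's measured rest height, at 12.6 N. It sprang back to 71.6 mm.
- **Bystanders:** All four stayed within about 5 mm of their first positions, which is within the detector's noise. I never went near the purple look-alike, and the arm was clear of everything at hand-in.

No check failed. At the first look the detectors gave a few false hits, for example the green tin and purple cell reported at the start button. I ignored these and used the depth measurements instead.

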